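Re-set the locked bay divider of a blank tray to the green tag

ROBOT

A 6-joint arm with a two-finger parallel gripper is mounted at the origin on the work surface. World frame = base frame: x ahead of the robot, y to its left, z up, the work surface at z = 0. Lengths are in m, angles in rad, forces in N, time in s.
With the tool pointing down it reaches from about 0.35 to 0.85 m from the base axis. Payload 8.1 kg.
Tool frame: the origin (TCP) lies midway between the tips of the shut fingers; the grasp point (between the pads) lies 19 mm behind it; z points along the fingers, y is the line along which they close (so a half turn about z gives the same grasp; the last joint's range is limited). The gripper opens to 93 mm and grips with 3 to 60 N. Pads are 15 mm wide; open, the fingers measure 128 mm over their backs; the gripper's body (75 mm by 188 mm) begins 65 mm behind the grasp point.
Start: joints at [1.023, 0.13, 1.488, -0, 1.523, -0.085], TCP at [0.268, 0.537, 0.219] pointing down, gripper open.
Joint ranges: [-2.96, 2.96], [-0.89, 2.26], [0.02, 2.5], [-1.34, 4.48], [0, 2.73], [-2.66, 2.66]. Speed limits (rad/s): [2.39, 2.39, 2.79, 3.14, 3.14, 3.14].

INTERFACE

Orientations are given as a rotation vector (axis times angle).
In Python, from bench import bot, viewer gives the robot as it stands. The module is installed in compiled form; this text tells all that it offers.
- The arm moves only by the tool move_arm, never from a script. Its argument "commands" is a list of rows, each an object of numbers: "dx", "dy", "dz": the shift along the tool's x, y, z in mm; "ax", "ay", "az": the turn, a rotation vector about the tool's x, y, z in degrees. In form: [{"dx": .., "dy": .., "dz": .., "ax": .., "ay": .., "az": ..}, ...]. A call has 1 to 12 rows; each row shifts and turns the commanded pose from where the row before left it, along the tool's axes as they then stand; what a row does not reach is not made up. A row lasts 1/10 s, in which the tool goes at most 50 mm and 8.59 degrees, less where a joint would pass 70% of its speed; a pose out of reach is approached as far as the arm can. A call is refused whole if a number of a shift passes 50 or a number of a turn 8.59, either way. A call with a gripper value outside its range is refused whole. "gripper" is the opening in per cent of the stroke, from 0 (shut) to 100 (fully open), set as the call begins (left out, the last holds). The fingers move at their own pace and stop on an object; "squeeze" is the grip in N (left out, the last holds). Time passes only in rows, so rows that do not move let the fingers close. It gives the time, the measured TCP pose, the force, the opening and the grip force at its end, in the units of the state.
- bot.read_state(): the state, without advancing time (a new reading comes with each control period).
- viewer.grab_frame(name): name is "side" or "top" or "wrist"; returns a dict with "frame" (384x512x3 uint8, red, green, blue), "mtx" (3x3 intrinsics, pixels), "pose" (4x4, takes a point from camera to world coordinates); the wrist camera has in their place "mount" (4x4, takes a point from camera to tool coordinates, whose origin is the TCP and whose axes are the flange's). Camera axes: x right, y down, z forward; pixel columns grow to the right and rows downward; lengths in m; the calibration is good to about 2 mm. A picture is of the moment at which its call begins: read the wrist's pose just before it. There is no depth.
- bot.job_done(): hands the job in; it is judged then, once.
The state is a dict: "t": time; "joints": joint angles; "qd": joint speeds; "joint_torque": joint torques, N m; "tcp_pos": TCP position; "tool_rot": TCP orientation; "contact_force": force on the tool from outside, world axes, zero at the start; "ft_torque": the same for the moment, N m; "grip_width": opening from 0.0 (shut) to 1.0 (fully open); "grip_force": force on a finger pad.
Only numpy, scipy, OpenCV 4.12 (cv2) and the standard library are available. Lean on these libraries where they do the work, as an engineer would, in place of code of your own. Each camera call takes 0.05 s, during which the arm holds its last target. There are 200 camera calls.

TASK

The next batch mixes long channels with short brackets, so the blue tray's divider has to be locked at the green tag instead of where it is. Pull the red knob up, turn it anticlockwise to its stop and let go so that it stays up by itself, slide the divider along until its pin is over the notch at the green tag, then turn the knob back so that the pin drops fully home in that notch. Leave the other things on the bench and in the tray where they are.

Things in the scene. Friction and masses are not known exactly. Their poses are not given: they have to be found in the camera images.
- tray: Blue steel tray, fixed, 416 mm long (y), 166 wide (x), walls 60 high. Origin on the bench under its middle, z up. A steel index bar runs along y beside its near (-x) wall, centre line x = -85 mm, tooth tops 62 mm above the bench; 7 notches at y = -75, -50, -25, 0, 25, 50, 75 mm, 10 mm wide and deep, mouths rounded. Place varies; turned up to 0.3 rad.
- divider (a joint): Slide of the divider along the tray's +y, m: 0 at the start (middle notch, locked); the value is the pin's y in the tray. Runs from -0.09 to 0.09 while the pin is out of the notches, drags with about 2 N, stays where it is left. With the pin in a notch it has about 1 mm of play.
- plunger (a joint): Lift of the sprung pin together with the knob, m, upwards: 0 = pin fully home in a notch; 0.010 to 0.012 = parked, pin clear of the teeth; about 0.009 = pin standing on a tooth instead of in a notch; 0.020 = upper stop. A spring pulls it down with 7 N at 0 to 13 N at the upper stop.
- knob (a joint): Turn of the knob about its upright axis, rad, anticlockwise from above: 0 (stop) = bar in line with the index bar, pin can drop; 1.4 (stop) = bar across it, parking seat. Turns freely, but between the two only when lifted over 0.013 (take 0.016). Let go near 1.4 it sinks 2 mm into the seat and stays up; to turn back lift it about 5 mm more; let go near 0 (within 0.15) it is pulled down.
- knob_grip (a point): Point to grip on the knob's axis, in its red bar 9 mm below the top; 129 mm above the bench when home, about 140 parked. The bar is 46 mm long (point's y), 15 thick (x), 28 tall; the point turns with it. Free all round; under the bar a 9 mm stem and a brass collar 31 mm wide, top 105 mm above the bench.
- divider_grip (a point): Middle of the black finger grip on the divider plate, 98 mm above the bench, 12 mm below the grip's top. Grip 16 mm thick (y), 64 long (x), 36 tall, 110 mm in +x from the knob's axis; the steel plate below it is 4 mm thick. Axes as the tray's.
- divider_pin (a point): Point on the pin's axis 62 mm above the bench, fixed to the divider's aluminium saddle; a black pointer on the saddle's near face shows its place along the bar. Axes as the tray's. The 8 mm round-nosed pin finds a notch by itself when within about 4 mm of it along y.
- tag_green: Green plastic tag, 18 mm wide (y), 34 long (x), 5 thick, clipped to the strip on the near side of the index bar, centred on one notch. Its origin is at that notch's y in the tray, at x = -112 mm, 50 mm above the bench. Axes as the tray's.
- tag_yellow: Yellow tag, the same, at the notch for another product.
- tag_red: Red tag, the same, at the notch for another product.
- bracket_a: Loose steel angle bracket, 52 x 30 x 40 mm, lying in the tray's +y bay (bystander). Origin at its underside.
- bracket_b: Loose steel angle bracket, 52 x 30 x 40 mm, lying in the tray's -y bay (bystander). Origin at its underside.
- channel_a: Loose aluminium channel, 240 x 30 x 18 mm, lying on the bench at the right (bystander). Origin at its underside.
- channel_b: Second aluminium channel beside it (bystander).
- wrench: Loose wrench lying on the bench at the left (bystander).
- oiler: Yellow bottle, 150 mm tall, standing on the bench at the left (bystander).
- mug: Blue mug on the bench at the left (bystander).

How it is judged:
By the outcome, as a careful person would: the job done as asked, in the order asked, and still so for the second after the job is handed in, with the robot touching nothing.
It also fails if it takes over 51 s, if anything falls off the work surface, if the arm or the gripper's body presses on something with over 40 N, if the wrist force passes 120 N, or if a joint passes its speed limit or range.

## Working session

There is one attempt and no reset: what is moved stays moved. The work goes in short steps, Python scripts to look and compute and a tool call to move; the robot and the scene stay as the last step left them, time stands still between calls to the robot, and variables do not carry over. Pictures are saved under pics/ and viewed, at most 10 in all, crops included, and the job is handed in when it is done.

Besides the shell and the picture viewer there is one more tool, called after ">>>" in YAML: its name, and indented under it one key for each argument. move_arm: Moves the arm, as the interface text tells. Its arguments: {"type":"object","properties":{"commands":{"type":"array"},"gripper":{"type":"number"},"squeeze":{"type":"number"}},"required":["commands"]}

```bash
mkdir -p pics; cat > h.py <<'E'
import numpy as np, cv2, pickle
from scipy.spatial.transform import Rotation as R
from bench import bot, viewer
def grab(n,tag):
    s=bot.read_state(); f=viewer.grab_frame(n)
    K=np.array(f["mtx"])
    if "pose" in f: T=np.array(f["pose"])
    else:
        W=np.eye(4); W[:3,:3]=R.from_rotvec(s["tool_rot"]).as_matrix(); W[:3,3]=s["tcp_pos"]; T=W@np.array(f["mount"])
    cv2.imwrite(f"pics/{tag}.png",f["frame"][:,:,::-1])
    pickle.dump((f["frame"],K,T),open(f"pics/{tag}.pkl","wb")); return f["frame"],K,T
def load(tag): return pickle.load(open(f"pics/{tag}.pkl","rb"))
def onz(tag,u,v,z):
    _,K,T=load(tag); d=T[:3,:3]@np.linalg.solve(K,[u,v,1]); o=T[:3,3]; return o+d*(z-o[2])/d[2]
def proj(tag,p):
    _,K,T=load(tag); c=np.linalg.inv(T)@np.append(p,1); q=K@c[:3]; return q[:2]/q[2]
E
python3 - <<'E'
from h import *
a=grab("top","t0"); b=grab("side","s0"); 
for x in(a,b): print(x[1].round(1),x[2].round(3))
s=bot.read_state(); print(s)
im=np.vstack([cv2.imread("pics/t0.png"),cv2.imread("pics/s0.png")])
cv2.imwrite("pics/t0b.png",cv2.resize(cv2.imread("pics/t0.png"),(800,600),interpolation=cv2.INTER_CUBIC))
cv2.imwrite("pics/s0b.png",cv2.resize(cv2.imread("pics/s0.png"),(800,600),interpolation=cv2.INTER_CUBIC))
E
```

```text
[[383.7   0.  254.8]
 [  0.  383.7 189.1]
 [  0.    0.    1. ]] [[ 0.027 -0.996  0.084  0.406]
 [-0.999 -0.028 -0.02   0.005]
 [ 0.023 -0.083 -0.996  1.249]
 [ 0.     0.     0.     1.   ]]
[[379.5   0.  249.7]
 [  0.  379.5 188.5]
 [  0.    0.    1. ]] [[-0.994 -0.067  0.087  0.43 ]
 [-0.11   0.649 -0.752  0.809]
 [-0.006 -0.757 -0.653  0.815]
 [ 0.     0.     0.     1.   ]]
{'t': 0.1, 'joints': array([ 1.02259947e+00,  1.31073424e-01,  1.48915163e+00,  1.83999236e-05,
        1.52302550e+00, -8.54043781e-02]), 'qd': array([ 1.49982010e-05, -1.16017714e-03, -2.88674578e-03,  3.39845041e-04,
        4.20043080e-04,  9.50841952e-04]), 'joint_torque': array([ 2.02756246e-05, -5.61343074e+01, -4.93095803e+01,  7.68503523e-02,
        2.91386823e-02, -4.57356862e-05]), 'tcp_pos': array([0.26757671, 0.53645766, 0.21770996]), 'tool_rot': array([-7.20361405e-01, -3.05733923e+00,  2.46520952e-03]), 'contact_force': array([-0.8795814 ,  0.15390457, -0.12724951]), 'ft_torque': array([-0.04603661, -0.02097246, -0.03372609]), 'grip_force': 0.0, 'grip_width': 0.999529371305255}
```

View pics/t0b.png

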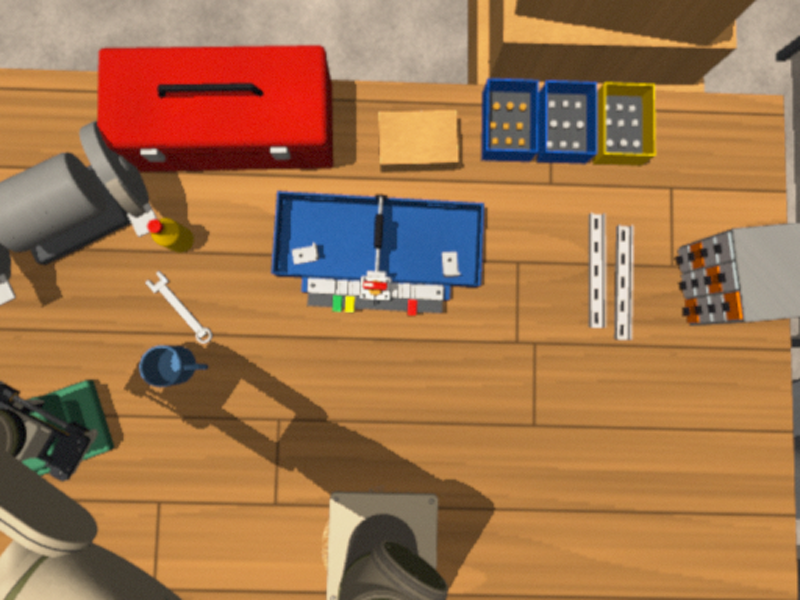

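View pics/s0b.png

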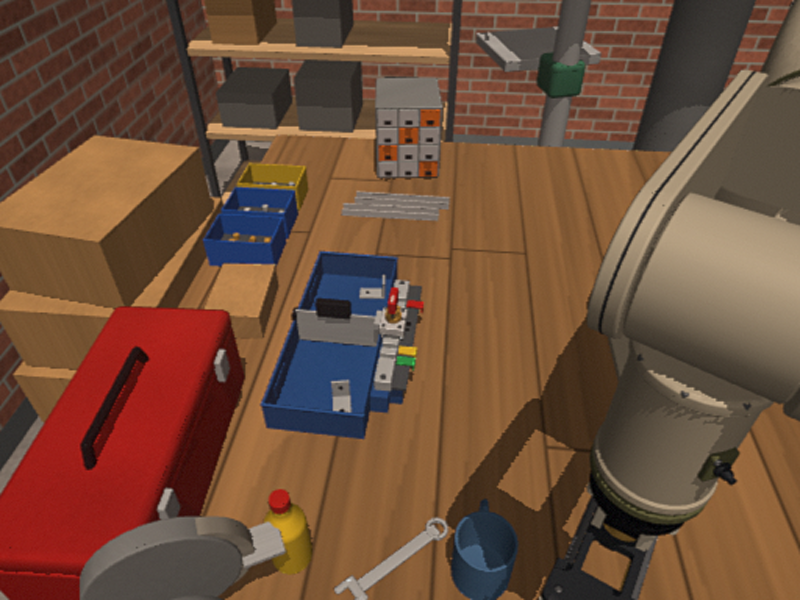

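The top view shows the tray's corners near (277,192), (485,204), (483,287) and (272,273). The knob is at (376,285), with the green tag at (337,303), yellow at (350,304) and red at (412,307). All are in enlarged pixels, at a scale of 1.5625. The side view agrees, with green at (405,361) on the +y side.

```bash
python3 - <<'E'
from h import *
k=1/1.5625
c=[onz("t0",u*k,v*k,.06) for u,v in [(277,192),(485,204),(483,287),(272,273)]]
for p in c: print(p.round(3))
y=(c[0]-c[1]+c[3]-c[2])[:2]; print("len",np.linalg.norm(c[0]-c[1]),np.linalg.norm(c[3]-c[2]),"w",np.linalg.norm(c[0]-c[3]),np.linalg.norm(c[1]-c[2]))
y/=np.linalg.norm(y); th=np.arctan2(-y[0],y[1]); o=np.mean(c,0)[:2]; print("th",th,"o",o)
Rm=np.array([[np.cos(th),-np.sin(th)],[np.sin(th),np.cos(th)]])
for n,u,v,z in [("knob",376,285,.138),("green",337,303,.052),("yel",350,304,.052),("red",412,307,.052)]:
    p=onz("t0",u*k,v*k,z)[:2]; print(n,p.round(3),(Rm.T@(p-o)).round(4))
im=cv2.imread("pics/t0.png")[115:210,165:320]
cv2.imwrite("pics/t0c.png",cv2.resize(im,None,fx=5,fy=5,interpolation=cv2.INTER_CUBIC))
# tool axes
s=bot.read_state(); print(R.from_rotvec(s["tool_rot"]).as_matrix().round(3))
print(np.array(viewer.grab_frame("wrist")["mount"]).round(3))
E
```

```text
[0.707 0.23  0.06 ]
[ 0.696 -0.19   0.06 ]
[ 0.527 -0.188  0.06 ]
[0.543 0.233 0.06 ]
len 0.4199931966369289 0.42138031424227607 w 0.16410833838305364 0.1688266194927116
th -0.032037133756312036 o [0.61837561 0.02131483]
knob [0.517 0.024] [-0.1012 -0.0002]
green [0.488 0.103] [-0.1334  0.0771]
yel [0.486 0.077] [-0.1338  0.0511]
red [ 0.484 -0.047] [-0.1324 -0.073 ]
[[-0.895  0.446 -0.001]
 [ 0.446  0.895 -0.001]
 [ 0.    -0.002 -1.   ]]
[[ 0.    -0.963 -0.27   0.074]
 [ 1.     0.    -0.001  0.   ]
 [ 0.001 -0.27   0.963 -0.167]
 [ 0.     0.     0.     1.   ]]
```

View pics/t0c.png

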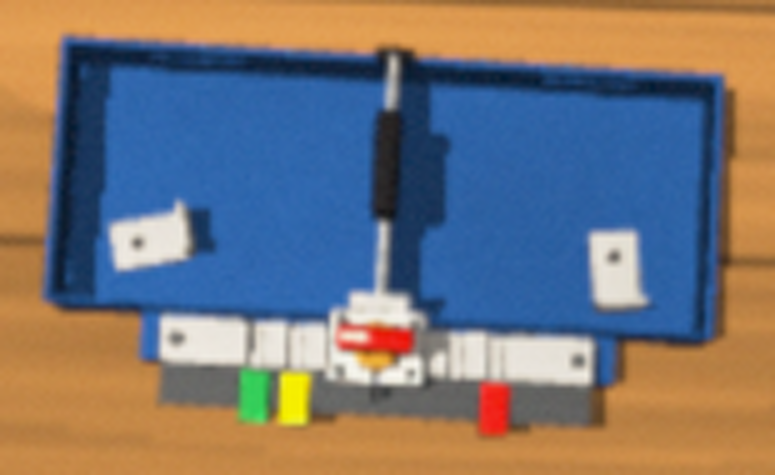

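The crop shows green at (255,396), yellow at (294,398) and red at (494,408), with the knob at (375,338). Against the knob, the tags sit at y ≈ +77, +51 and -73 mm, so green is at the +75 notch. My tray outline puts everything about 17 mm off in x, so I'll measure the knob from close by with the wrist camera.

```bash
cat >> h.py <<'E'
def rot(yang):  # tool down, tool y at angle yang (rad) in world
    y=np.array([np.cos(yang),np.sin(yang),0]); z=np.array([0,0,-1.]); return R.from_matrix(np.c_[np.cross(y,z),y,z])
def plan(pos,yang,n,start=None):
    s=bot.read_state(); p0=np.array(s["tcp_pos"]) if start is None else np.array(start[0]); r=R.from_rotvec(s["tool_rot"]) if start is None else start[1]
    g=rot(yang); w=(r.inv()*g).as_rotvec(); st=(np.array(pos)-p0)/n
    for i in range(n):
        d=r.inv().apply(st)*1000; a=np.degrees(w/n); r=r*R.from_rotvec(w/n)
        print([round(float(x),1) for x in d],[round(float(x),2) for x in a])
E
python3 - <<'E'
from h import *
plan([.515,.022,.24],-.032,12)
E
```

```text
[-37.6, -29.2, -1.8] [-0.01, 0.0, 5.44]
[-40.2, -25.5, -1.8] [-0.01, 0.0, 5.44]
[-42.4, -21.5, -1.8] [-0.01, 0.0, 5.44]
[-44.3, -17.4, -1.8] [-0.01, 0.0, 5.44]
[-45.7, -13.1, -1.8] [-0.01, 0.0, 5.44]
[-46.8, -8.7, -1.8] [-0.01, 0.0, 5.44]
[-47.4, -4.3, -1.8] [-0.01, 0.0, 5.44]
[-47.6, 0.2, -1.8] [-0.01, 0.0, 5.44]
[-47.3, 4.8, -1.8] [-0.01, 0.0, 5.44]
[-46.7, 9.2, -1.8] [-0.01, 0.0, 5.44]
[-45.6, 13.6, -1.8] [-0.01, 0.0, 5.44]
[-44.1, 17.9, -1.8] [-0.01, 0.0, 5.44]
```

>>> move_arm:
  commands:
    - {"dx":-37.6,"dy":-29.2,"dz":-1.8,"az":5.44}
    - {"dx":-40.2,"dy":-25.5,"dz":-1.8,"az":5.44}
    - {"dx":-42.4,"dy":-21.5,"dz":-1.8,"az":5.44}
    - {"dx":-44.3,"dy":-17.4,"dz":-1.8,"az":5.44}
    - {"dx":-45.7,"dy":-13.1,"dz":-1.8,"az":5.44}
    - {"dx":-46.8,"dy":-8.7,"dz":-1.8,"az":5.44}
    - {"dx":-47.4,"dy":-4.3,"dz":-1.8,"az":5.44}
    - {"dx":-47.6,"dy":0.2,"dz":-1.8,"az":5.44}
    - {"dx":-47.3,"dy":4.8,"dz":-1.8,"az":5.44}
    - {"dx":-46.7,"dy":9.2,"dz":-1.8,"az":5.44}
    - {"dx":-45.6,"dy":13.6,"dz":-1.8,"az":5.44}
    - {"dx":-44.1,"dy":17.9,"dz":-1.8,"az":5.44}

```text
validation failed for argument at $.co...
```

>>> move_arm:
  commands:
    - {}
    - {}
    - {}

```text
validation failed for argument at $.co...
```

```bash
python3 - <<'E'
from h import *
s=bot.read_state(); print(s["t"],s["tcp_pos"],s["joints"].round(3),R.from_rotvec(s["tool_rot"]).as_matrix().round(3))
grab("wrist","w1")
cv2.imwrite("pics/w1b.png",cv2.resize(cv2.imread("pics/w1.png"),(800,600),interpolation=cv2.INTER_CUBIC))
E
```

```text
0.15 [0.26762388 0.53652281 0.21783544] [ 1.023  0.131  1.489  0.     1.523 -0.085] [[-0.895  0.446 -0.001]
 [ 0.446  0.895 -0.001]
 [ 0.    -0.001 -1.   ]]
```

View pics/w1b.png

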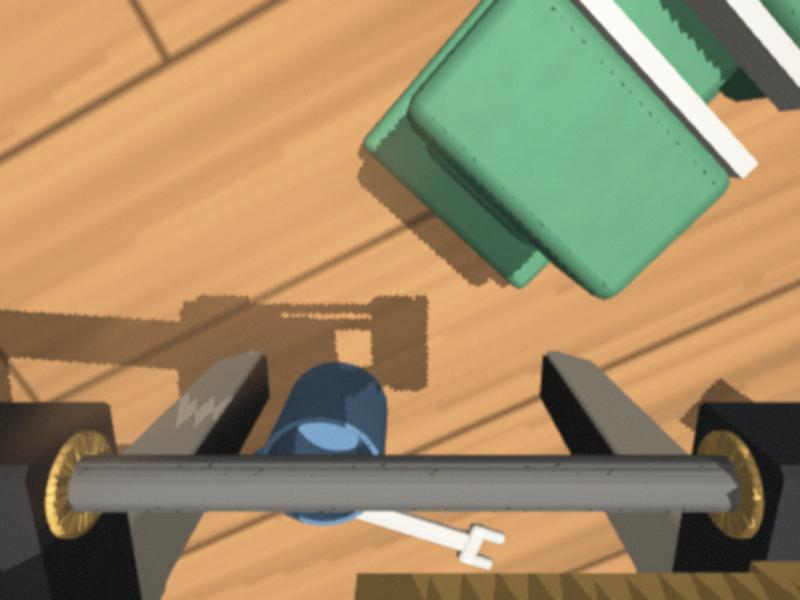

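The move was refused because every row seems to need all six keys, so this picture shows only the start pose, with the mug between the fingers at about (330,440). I'll repeat the move with full rows.

>>> move_arm:
  commands:
    - {"dx":-37.6,"dy":-29.2,"dz":-1.8,"ax":0,"ay":0,"az":5.44}
    - {"dx":-40.2,"dy":-25.5,"dz":-1.8,"ax":0,"ay":0,"az":5.44}
    - {"dx":-42.4,"dy":-21.5,"dz":-1.8,"ax":0,"ay":0,"az":5.44}
    - {"dx":-44.3,"dy":-17.4,"dz":-1.8,"ax":0,"ay":0,"az":5.44}
    - {"dx":-45.7,"dy":-13.1,"dz":-1.8,"ax":0,"ay":0,"az":5.44}
    - {"dx":-46.8,"dy":-8.7,"dz":-1.8,"ax":0,"ay":0,"az":5.44}
    - {"dx":-47.4,"dy":-4.3,"dz":-1.8,"ax":0,"ay":0,"az":5.44}
    - {"dx":-47.6,"dy":0.2,"dz":-1.8,"ax":0,"ay":0,"az":5.44}
    - {"dx":-47.3,"dy":4.8,"dz":-1.8,"ax":0,"ay":0,"az":5.44}
    - {"dx":-46.7,"dy":9.2,"dz":-1.8,"ax":0,"ay":0,"az":5.44}
    - {"dx":-45.6,"dy":13.6,"dz":-1.8,"ax":0,"ay":0,"az":5.44}
    - {"dx":-44.1,"dy":17.9,"dz":-1.8,"ax":0,"ay":0,"az":5.44}

```text
t: 1.4
tcp_pos: [0.5159, 0.0204, 0.2404]
tool_rot: [2.26, 2.182, 0.0]
contact_force: [1.3, 0.2, -0.4]
grip_width: 0.999
grip_force: 0.0
```

>>> move_arm:
  commands:
    - {"dx":0,"dy":0,"dz":0,"ax":0,"ay":0,"az":0}
    - {"dx":0,"dy":0,"dz":0,"ax":0,"ay":0,"az":0}
    - {"dx":0,"dy":0,"dz":0,"ax":0,"ay":0,"az":0}

```text
t: 1.7
tcp_pos: [0.515, 0.0231, 0.24]
tool_rot: [-2.254, -2.187, 0.0]
contact_force: [0.1, 0.1, -0.2]
grip_width: 0.997
grip_force: 0.0
```

```bash
python3 - <<'E'
from h import *
s=bot.read_state(); print(s["t"],s["tcp_pos"],s["joints"].round(3),R.from_rotvec(s["tool_rot"]).as_matrix().round(3))
grab("wrist","w1")
cv2.imwrite("pics/w1b.png",cv2.resize(cv2.imread("pics/w1.png"),(800,600),interpolation=cv2.INTER_CUBIC))
E
```

```text
1.7 [0.5150055  0.02313173 0.23995442] [-0.055 -0.107  1.689  0.     1.561 -0.025] [[ 0.03   1.    -0.001]
 [ 1.    -0.03   0.   ]
 [ 0.    -0.001 -1.   ]]
```

View pics/w1b.png

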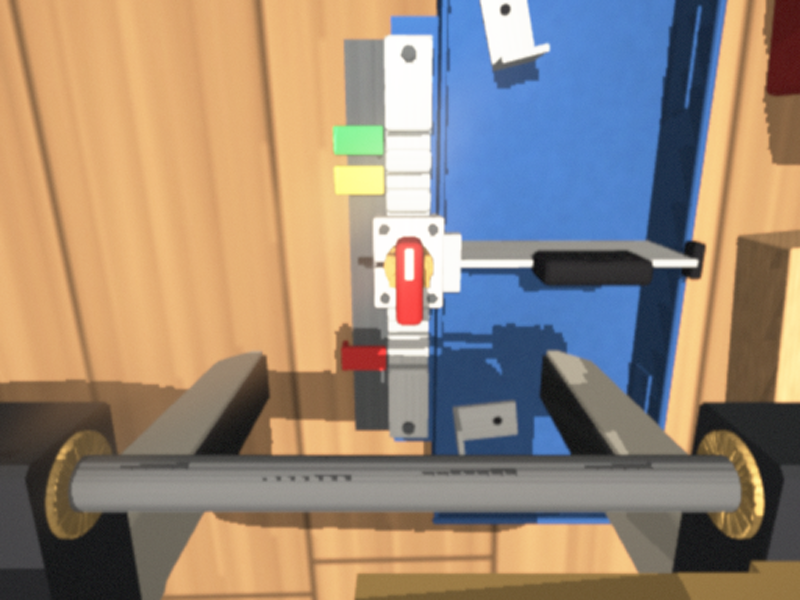

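The wrist view shows the knob's red bar from (410,243) to (410,325), with the bar's sides at columns 397 and 423. The divider grip spans (535..650, 250..285), green is at (358,140), yellow at (358,180) and red at (364,357). The screw holes in the index bar are at (408,53) and (408,428).

```bash
python3 - <<'E'
from h import *
k=1/1.5625; q=lambda u,v,z:onz("w1",u*k,v*k,z).round(4)
print(load("w1")[1].round(1), load("w1")[2].round(3))
print("knob top/bot/l/r",q(410,243,.138),q(410,325,.138),q(397,285,.138),q(424,285,.138))
print("stripe",q(410,248,.138),q(410,280,.138))
for n,u,v,z in [("green",358,140,.0525),("yel",358,180,.0525),("red",364,357,.0525),("scr1",408,53,.062),("scr2",408,428,.062),("gripL",537,260,.110),("gripR",650,265,.11),("pointer",365,262,.06),("endcap",695,260,.08)]: print(n,q(u,v,z))
im=cv2.imread("pics/w1.png")[130:225,220:440]
cv2.imwrite("pics/w1c.png",cv2.resize(im,None,fx=3.6,fy=3.6,interpolation=cv2.INTER_CUBIC))
E
```

```text
[[337.8   0.  258.5]
 [  0.  337.8 189.3]
 [  0.    0.    1. ]] [[ 1.    -0.029 -0.009  0.518]
 [-0.03  -0.963 -0.269  0.098]
 [-0.001  0.27  -0.963  0.407]
 [ 0.     0.     0.     1.   ]]
knob top/bot/l/r [0.5194 0.0504 0.138 ] [0.5182 0.006  0.138 ] [0.5119 0.0283 0.138 ] [0.5261 0.0279 0.138 ]
stripe [0.5193 0.0478 0.138 ] [0.5189 0.0309 0.138 ]
green [0.4882 0.1034 0.0525]
yel [0.4869 0.0782 0.0525]
red [ 0.4845 -0.0465  0.0525]
scr1 [0.5217 0.1524 0.062 ]
scr2 [ 0.5147 -0.0991  0.062 ]
gripL [0.592  0.0335 0.11  ]
gripR [0.6569 0.0287 0.11  ]
pointer [0.4893 0.0248 0.06  ]
endcap [0.6991 0.0241 0.08  ]
```

View pics/w1c.png

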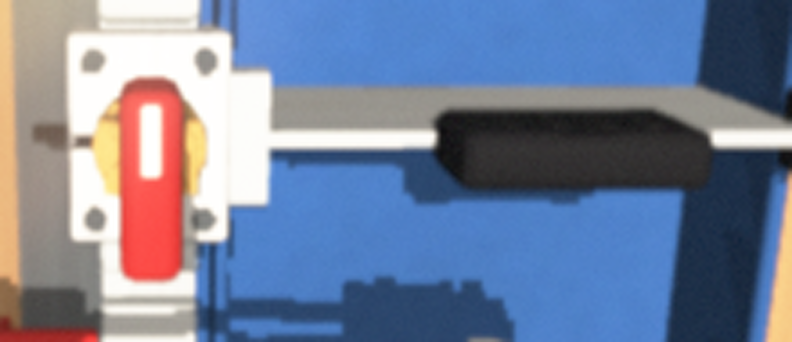

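The crop shows the knob bar's top face spanning rows 98 to 278 at column 150. The knob axis comes out at about (0.5187, 0.0277), and the three tags and the bar screws agree to within 1 mm. The grip's measured length of 65 mm matches the given 64, and the tray angle is about -0.028 rad. Now I'll go down to the knob.

>>> move_arm:
  commands:
    - {"dx":2.5,"dy":2,"dz":30,"ax":0,"ay":0,"az":0}
    - {"dx":2,"dy":1.6,"dz":30,"ax":0,"ay":0,"az":0}
    - {"dx":0,"dy":0,"dz":30,"ax":0,"ay":0,"az":0}
    - {"dx":0,"dy":0,"dz":20,"ax":0,"ay":0,"az":0}
    - {"dx":0,"dy":0,"dz":12,"ax":0,"ay":0,"az":0}
    - {"dx":0,"dy":0,"dz":6,"ax":0,"ay":0,"az":0}
    - {"dx":0,"dy":0,"dz":0,"ax":0,"ay":0,"az":0}
  gripper: 50
  squeeze: 40

```text
t: 2.45
tcp_pos: [0.519, 0.0274, 0.1121]
tool_rot: [-2.254, -2.187, 0.0]
contact_force: [0.2, -0.3, -0.0]
grip_width: 0.508
grip_force: 0.0
```

>>> move_arm:
  commands:
    - {"dx":0,"dy":0,"dz":0,"ax":0,"ay":0,"az":0}
    - {"dx":0,"dy":0,"dz":0,"ax":0,"ay":0,"az":0}
    - {"dx":0,"dy":0,"dz":0,"ax":0,"ay":0,"az":0}
    - {"dx":0,"dy":0,"dz":0,"ax":0,"ay":0,"az":0}
    - {"dx":0,"dy":0,"dz":0,"ax":0,"ay":0,"az":0}
  gripper: 0

```text
t: 2.95
tcp_pos: [0.5182, 0.0267, 0.1128]
tool_rot: [-2.255, -2.185, 0.003]
contact_force: [-7.0, 0.2, 8.1]
grip_width: 0.155
grip_force: 40.0
```

>>> move_arm:
  commands:
    - {"dx":0,"dy":-0.7,"dz":-4,"ax":0,"ay":0,"az":0}
    - {"dx":0,"dy":0,"dz":-5,"ax":0,"ay":0,"az":0}
    - {"dx":0,"dy":0,"dz":-4,"ax":0,"ay":0,"az":0}
    - {"dx":0,"dy":0,"dz":-3.5,"ax":0,"ay":0,"az":0}
    - {"dx":0,"dy":0,"dz":0,"ax":0,"ay":0,"az":0}
    - {"dx":0,"dy":0,"dz":0,"ax":0,"ay":0,"az":0}

```text
t: 3.55
tcp_pos: [0.5178, 0.0268, 0.128]
tool_rot: [-2.255, -2.186, 0.002]
contact_force: [-1.1, -0.4, -12.7]
grip_width: 0.158
grip_force: 40.0
```

>>> move_arm:
  commands:
    - {"dx":0,"dy":0,"dz":0,"ax":0,"ay":0,"az":-8}
    - {"dx":0,"dy":0,"dz":0,"ax":0,"ay":0,"az":-8}
    - {"dx":0,"dy":0,"dz":0,"ax":0,"ay":0,"az":-8}
    - {"dx":0,"dy":0,"dz":0,"ax":0,"ay":0,"az":-8}
    - {"dx":0,"dy":0,"dz":0,"ax":0,"ay":0,"az":-8}
    - {"dx":0,"dy":0,"dz":0,"ax":0,"ay":0,"az":-8}

```text
t: 4.15
tcp_pos: [0.5186, 0.0271, 0.1284]
tool_rot: [1.163, 2.918, 0.001]
contact_force: [1.7, 2.2, -13.2]
grip_width: 0.159
grip_force: 40.0
```

>>> move_arm:
  commands:
    - {"dx":0,"dy":0,"dz":0,"ax":0,"ay":0,"az":-8}
    - {"dx":0,"dy":0,"dz":0,"ax":0,"ay":0,"az":-8}
    - {"dx":0,"dy":0,"dz":0,"ax":0,"ay":0,"az":-8}
    - {"dx":0,"dy":0,"dz":0,"ax":0,"ay":0,"az":-8}
    - {"dx":0,"dy":0,"dz":0,"ax":0,"ay":0,"az":0}
    - {"dx":0,"dy":0,"dz":0,"ax":0,"ay":0,"az":0}
    - {"dx":0,"dy":0,"dz":0,"ax":0,"ay":0,"az":0}

```text
t: 4.85
tcp_pos: [0.5188, 0.0269, 0.1288]
tool_rot: [0.328, 3.124, 0.0]
contact_force: [3.8, 1.5, -12.7]
grip_width: 0.155
grip_force: 40.0
```

```bash
python3 - <<'E'
from h import *
s=bot.read_state(); print(s["ft_torque"],s["joints"].round(3),R.from_rotvec(s["tool_rot"]).as_matrix().round(3))
E
```

```text
[ 0.48647229 -0.7346347  -0.0524113 ] [-0.047 -0.027  1.818  0.     1.35  -1.409] [[-0.978  0.208  0.001]
 [ 0.208  0.978  0.   ]
 [-0.001  0.    -1.   ]]
```

>>> move_arm:
  commands:
    - {"dx":0,"dy":0,"dz":0,"ax":0,"ay":0,"az":-1}
    - {"dx":0,"dy":0,"dz":2,"ax":0,"ay":0,"az":0}
    - {"dx":0,"dy":0,"dz":2,"ax":0,"ay":0,"az":0}
    - {"dx":0,"dy":0,"dz":1,"ax":0,"ay":0,"az":0}
    - {"dx":0,"dy":0,"dz":0,"ax":0,"ay":0,"az":0}
    - {"dx":0,"dy":0,"dz":0,"ax":0,"ay":0,"az":0}

```text
t: 5.45
tcp_pos: [0.5187, 0.0267, 0.1239]
tool_rot: [0.296, 3.127, 0.0]
contact_force: [3.9, 1.5, -10.9]
grip_width: 0.157
grip_force: 40.1
```

>>> move_arm:
  commands:
    - {"dx":0,"dy":0,"dz":0,"ax":0,"ay":0,"az":0}
    - {"dx":0,"dy":0,"dz":0,"ax":0,"ay":0,"az":0}
    - {"dx":0,"dy":0,"dz":0,"ax":0,"ay":0,"az":0}
    - {"dx":0,"dy":0,"dz":0,"ax":0,"ay":0,"az":0}
  gripper: 50

```text
t: 5.85
tcp_pos: [0.5189, 0.0266, 0.1245]
tool_rot: [0.295, 3.127, -0.0]
contact_force: [0.8, 1.1, -0.2]
grip_width: 0.45
grip_force: 0.0
```

>>> move_arm:
  commands:
    - {"dx":0,"dy":0,"dz":-20,"ax":0,"ay":0,"az":0}
    - {"dx":0,"dy":0,"dz":-30,"ax":0,"ay":0,"az":0}
    - {"dx":0,"dy":0,"dz":-30,"ax":0,"ay":0,"az":-4.6}
    - {"dx":0,"dy":0,"dz":0,"ax":0,"ay":0,"az":-4.6}
    - {"dx":-30,"dy":0.6,"dz":0,"ax":0,"ay":0,"az":0}
    - {"dx":-40,"dy":0,"dz":0,"ax":0,"ay":0,"az":0}
    - {"dx":-40,"dy":0,"dz":0,"ax":0,"ay":0,"az":0}
    - {"dx":0,"dy":0,"dz":0,"ax":0,"ay":0,"az":0}
    - {"dx":0,"dy":0,"dz":0,"ax":0,"ay":0,"az":0}

```text
t: 6.75
tcp_pos: [0.6284, 0.0242, 0.2025]
tool_rot: [-0.044, -3.139, 0.0]
contact_force: [-0.5, 0.0, 0.2]
grip_width: 0.501
grip_force: 0.0
```

```bash
python3 - <<'E'
from h import *
s=bot.read_state(); print(s["t"],s["tcp_pos"],s["joints"].round(3),R.from_rotvec(s["tool_rot"]).as_matrix().round(3))
grab("wrist","w2")
cv2.imwrite("pics/w2b.png",cv2.resize(cv2.imread("pics/w2.png"),(800,600),interpolation=cv2.INTER_CUBIC))
E
```

```text
6.75 [0.62835091 0.02423759 0.20251126] [-0.043  0.217  1.42  -0.     1.506 -1.586] [[-1.     0.028 -0.002]
 [ 0.028  1.    -0.   ]
 [ 0.002 -0.    -1.   ]]
```

View pics/w2b.png

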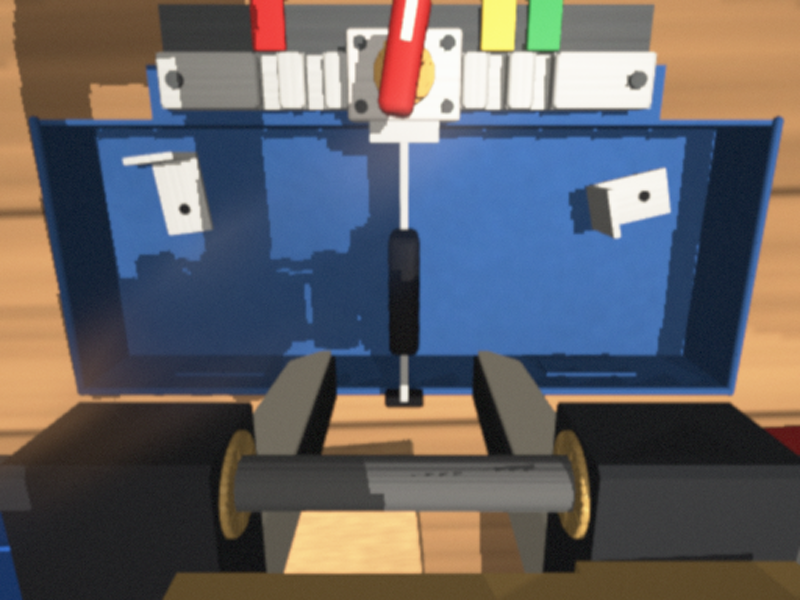

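The wrist view shows the knob bar across the index bar, from (410,0) to (397,110), and standing parked. The divider grip runs from (404,230) to (404,355), midway between the fingers. Green is at column 545, the second tag on the +y side.

```bash
python3 - <<'E'
from h import *
k=1/1.5625; q=lambda u,v,z:onz("w2",u*k,v*k,z).round(4)
print(q(404,232,.110),q(404,353,.110),q(389,300,.11),q(419,300,.11))
for n,u,v,z in [("green",545,24,.0525),("yel",498,24,.0525),("red",268,24,.0525),("s1",174,80,.062),("s2",638,80,.062)]: print(n,q(u,v,z))
E
```

```text
[0.5937 0.0249 0.11  ] [0.6576 0.0232 0.11  ] [0.6284 0.0163 0.11  ] [0.6288 0.0316 0.11  ]
green [0.4907 0.1046 0.0525]
yel [0.49   0.079  0.0525]
red [ 0.4865 -0.0463  0.0525]
s1 [ 0.5147 -0.0979  0.062 ]
s2 [0.5217 0.1539 0.062 ]
```

>>> move_arm:
  commands:
    - {"dx":2,"dy":0,"dz":30,"ax":0,"ay":0,"az":0}
    - {"dx":0,"dy":0,"dz":35,"ax":0,"ay":0,"az":0}
    - {"dx":0,"dy":0,"dz":30,"ax":0,"ay":0,"az":0}
    - {"dx":0,"dy":0,"dz":18,"ax":0,"ay":0,"az":0}
    - {"dx":0,"dy":0,"dz":9,"ax":0,"ay":0,"az":0}
    - {"dx":0,"dy":0,"dz":0,"ax":0,"ay":0,"az":0}

```text
t: 7.4
tcp_pos: [0.6253, 0.0244, 0.0815]
tool_rot: [-0.044, -3.14, 0.0]
contact_force: [0.7, 0.1, -0.2]
grip_width: 0.499
grip_force: 0.0
```

>>> move_arm:
  commands:
    - {"dx":0,"dy":0,"dz":0,"ax":0,"ay":0,"az":0}
    - {"dx":0,"dy":0,"dz":0,"ax":0,"ay":0,"az":0}
    - {"dx":0,"dy":0,"dz":0,"ax":0,"ay":0,"az":0}
    - {"dx":0,"dy":0,"dz":0,"ax":0,"ay":0,"az":0}
    - {"dx":0,"dy":0,"dz":0,"ax":0,"ay":0,"az":0}
  gripper: 0
  squeeze: 30

```text
t: 7.9
tcp_pos: [0.627, 0.0243, 0.0825]
tool_rot: [0.044, 3.14, -0.0]
contact_force: [-0.3, 0.6, 3.9]
grip_width: 0.17
grip_force: 30.0
```

>>> move_arm:
  commands:
    - {"dx":0,"dy":3,"dz":0,"ax":0,"ay":0,"az":0}
    - {"dx":0,"dy":8,"dz":0,"ax":0,"ay":0,"az":0}
    - {"dx":0,"dy":12,"dz":0,"ax":0,"ay":0,"az":0}
    - {"dx":0,"dy":14,"dz":0,"ax":0,"ay":0,"az":0}
    - {"dx":0,"dy":14,"dz":0,"ax":0,"ay":0,"az":0}
    - {"dx":0,"dy":12,"dz":0,"ax":0,"ay":0,"az":0}
    - {"dx":0,"dy":8,"dz":0,"ax":0,"ay":0,"az":0}
    - {"dx":0,"dy":4,"dz":0,"ax":0,"ay":0,"az":0}
    - {"dx":0,"dy":0,"dz":0,"ax":0,"ay":0,"az":0}
    - {"dx":0,"dy":0,"dz":0,"ax":0,"ay":0,"az":0}
    - {"dx":0,"dy":0,"dz":0,"ax":0,"ay":0,"az":0}

```text
t: 9.0
tcp_pos: [0.6291, 0.1006, 0.0824]
tool_rot: [0.043, 3.14, 0.002]
contact_force: [0.2, 2.4, 4.9]
grip_width: 0.171
grip_force: 30.0
```

>>> move_arm:
  commands:
    - {"dx":0,"dy":0,"dz":0,"ax":0,"ay":0,"az":0}
    - {"dx":0,"dy":0,"dz":0,"ax":0,"ay":0,"az":0}
    - {"dx":0,"dy":0,"dz":0,"ax":0,"ay":0,"az":0}
    - {"dx":0,"dy":0,"dz":-15,"ax":0,"ay":0,"az":0}
    - {"dx":0,"dy":0,"dz":-35,"ax":0,"ay":0,"az":0}
    - {"dx":0,"dy":0,"dz":-35,"ax":0,"ay":0,"az":0}
    - {"dx":0,"dy":0,"dz":-35,"ax":0,"ay":0,"az":0}
    - {"dx":0,"dy":0,"dz":0,"ax":0,"ay":0,"az":0}
    - {"dx":0,"dy":0,"dz":0,"ax":0,"ay":0,"az":0}
  gripper: 50

```text
t: 9.9
tcp_pos: [0.6296, 0.0994, 0.2042]
tool_rot: [0.044, 3.138, 0.001]
contact_force: [-0.2, -0.5, -0.7]
grip_width: 0.501
grip_force: 0.0
```

```bash
python3 - <<'E'
from h import *
s=bot.read_state(); print(s["t"],s["tcp_pos"],R.from_rotvec(s["tool_rot"]).as_matrix().round(3))
grab("wrist","w3")
cv2.imwrite("pics/w3b.png",cv2.resize(cv2.imread("pics/w3.png")[0:240],(800,375),interpolation=cv2.INTER_CUBIC))
E
```

```text
9.9 [0.62958049 0.09939585 0.20421817] [[-1.     0.028  0.004]
 [ 0.028  1.     0.   ]
 [-0.004  0.    -1.   ]]
```

View pics/w3b.png

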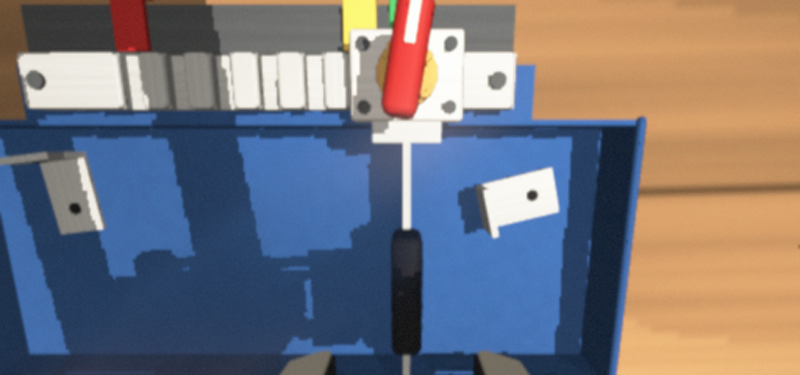

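The divider has moved so that its saddle covers the green tag's notch. The grip is at column 406, the saddle screws at 363 and 451, the index bar screws at (36,80) and (498,80), and the knob is still parked.

```bash
python3 - <<'E'
from h import *
k=1/1.5625
def tray(tag,sc,g,sad):
    a,b=[onz(tag,u*k,80*k,.062)[:2] for u in sc]; m=(a+b)/2; y=(b-a)/np.linalg.norm(b-a)
    print(tag,np.linalg.norm(b-a),"grip y",[(onz(tag,u*k,300*k,.11)[:2]-m)@y for u in g],"saddle",[(onz(tag,u*k,106*k,.09)[:2]-m)@y for u in sad],m)
tray("w2",(174,638),(389,419),(361,447)); tray("w3",(36,498),(391.5,421.5),(363.5,449))
E
```

```text
w2 0.2518996667221285 grip y [np.float64(-0.00865921069704926), np.float64(0.0066751500070145985)] saddle [np.float64(-0.0225042026675563), np.float64(0.020458959463101417)] [0.51817921 0.02802803]
w3 0.2517068134807295 grip y [np.float64(0.06823921515573413), np.float64(0.08367461925523247)] saddle [np.float64(0.054342063389557195), np.float64(0.09722801385187418)] [0.51805155 0.0275771 ]
```

The pin is at y ≈ 75 to 76 mm, within its 4 mm capture range. Next I go back over the knob, align with its bar and go down.

>>> move_arm:
  commands:
    - {"dx":30,"dy":-0.3,"dz":0,"ax":0,"ay":0,"az":0}
    - {"dx":40,"dy":0,"dz":0,"ax":0,"ay":0,"az":0}
    - {"dx":38.5,"dy":0,"dz":0,"ax":0,"ay":0,"az":0}
    - {"dx":0,"dy":0,"dz":0,"ax":0,"ay":0,"az":4.6}
    - {"dx":0,"dy":0,"dz":15,"ax":0,"ay":0,"az":4.6}
    - {"dx":0,"dy":0,"dz":25,"ax":0,"ay":0,"az":0}
    - {"dx":0,"dy":0,"dz":20,"ax":0,"ay":0,"az":0}
    - {"dx":0,"dy":0,"dz":14,"ax":0,"ay":0,"az":0}
    - {"dx":0,"dy":0,"dz":6,"ax":0,"ay":0,"az":0}
    - {"dx":0,"dy":0,"dz":0,"ax":0,"ay":0,"az":0}

```text
t: 10.95
tcp_pos: [0.5191, 0.102, 0.1204]
tool_rot: [-0.295, -3.125, 0.001]
contact_force: [0.7, -0.1, 0.7]
grip_width: 0.504
grip_force: 0.0
```

>>> move_arm:
  commands:
    - {"dx":0,"dy":0,"dz":0,"ax":0,"ay":0,"az":0}
    - {"dx":0,"dy":0,"dz":0,"ax":0,"ay":0,"az":0}
    - {"dx":0,"dy":0,"dz":0,"ax":0,"ay":0,"az":0}
    - {"dx":0,"dy":0,"dz":0,"ax":0,"ay":0,"az":0}
    - {"dx":0,"dy":0,"dz":0,"ax":0,"ay":0,"az":0}
  gripper: 0
  squeeze: 40

```text
t: 11.45
tcp_pos: [0.5207, 0.1023, 0.1223]
tool_rot: [0.296, 3.126, 0.001]
contact_force: [1.2, 2.6, 0.6]
grip_width: 0.161
grip_force: 40.0
```

Gripped. Now I lift 5.5 mm and turn back 80°.

>>> move_arm:
  commands:
    - {"dx":0,"dy":0,"dz":-2,"ax":0,"ay":0,"az":0}
    - {"dx":0,"dy":0,"dz":-2,"ax":0,"ay":0,"az":0}
    - {"dx":0,"dy":0,"dz":-2,"ax":0,"ay":0,"az":0}
    - {"dx":0,"dy":0,"dz":0,"ax":0,"ay":0,"az":0}
    - {"dx":0,"dy":0,"dz":0,"ax":0,"ay":0,"az":0}

```text
t: 11.95
tcp_pos: [0.5203, 0.1021, 0.1265]
tool_rot: [0.296, 3.127, 0.0]
contact_force: [7.1, 1.7, -13.2]
grip_width: 0.161
grip_force: 40.0
```

>>> move_arm:
  commands:
    - {"dx":0,"dy":0,"dz":-0.5,"ax":0,"ay":0,"az":4}
    - {"dx":0,"dy":0,"dz":0,"ax":0,"ay":0,"az":8}
    - {"dx":0,"dy":0,"dz":0,"ax":0,"ay":0,"az":8}
    - {"dx":0,"dy":0,"dz":0,"ax":0,"ay":0,"az":8}
    - {"dx":0,"dy":0,"dz":0,"ax":0,"ay":0,"az":8}
    - {"dx":0,"dy":0,"dz":0,"ax":0,"ay":0,"az":8}
    - {"dx":0,"dy":0,"dz":0,"ax":0,"ay":0,"az":8}
    - {"dx":0,"dy":0,"dz":0,"ax":0,"ay":0,"az":8}
    - {"dx":0,"dy":0,"dz":0,"ax":0,"ay":0,"az":8}
    - {"dx":0,"dy":0,"dz":0,"ax":0,"ay":0,"az":8}
    - {"dx":0,"dy":0,"dz":0,"ax":0,"ay":0,"az":4.5}
    - {"dx":0,"dy":0,"dz":0,"ax":0,"ay":0,"az":0}

```text
t: 13.15
tcp_pos: [0.5195, 0.1014, 0.1264]
tool_rot: [-2.249, -2.193, 0.003]
contact_force: [4.8, -1.6, -12.3]
grip_width: 0.159
grip_force: 40.0
```

>>> move_arm:
  commands:
    - {"dx":0,"dy":0,"dz":0,"ax":0,"ay":0,"az":0}
    - {"dx":0,"dy":0,"dz":0,"ax":0,"ay":0,"az":0}

```text
t: 13.35
tcp_pos: [0.5195, 0.1014, 0.1265]
tool_rot: [-2.246, -2.196, 0.003]
contact_force: [5.7, -2.0, -13.1]
grip_width: 0.159
grip_force: 40.0
```

```bash
python3 - <<'E'
from h import *
s=bot.read_state(); print(s["ft_torque"],R.from_rotvec(s["tool_rot"]).as_matrix().round(3))
E
```

```text
[-0.2875588  -1.14359882 -0.02309715] [[ 0.023  1.    -0.002]
 [ 1.    -0.023 -0.001]
 [-0.001 -0.002 -1.   ]]
```

>>> move_arm:
  commands:
    - {"dx":0,"dy":0,"dz":3,"ax":0,"ay":0,"az":0}
    - {"dx":0,"dy":0,"dz":4,"ax":0,"ay":0,"az":0}
    - {"dx":0,"dy":0,"dz":4,"ax":0,"ay":0,"az":0}
    - {"dx":0,"dy":0,"dz":3,"ax":0,"ay":0,"az":0}
    - {"dx":0,"dy":0,"dz":0,"ax":0,"ay":0,"az":0}
    - {"dx":0,"dy":0,"dz":0,"ax":0,"ay":0,"az":0}

```text
t: 13.95
tcp_pos: [0.5197, 0.102, 0.1141]
tool_rot: [-2.246, -2.196, 0.001]
contact_force: [1.2, -1.8, -8.3]
grip_width: 0.159
grip_force: 40.0
```

>>> move_arm:
  commands:
    - {"dx":0,"dy":0,"dz":1.5,"ax":0,"ay":0,"az":0}
    - {"dx":0,"dy":0,"dz":1,"ax":0,"ay":0,"az":0}
    - {"dx":0,"dy":0,"dz":0,"ax":0,"ay":0,"az":0}
    - {"dx":0,"dy":0,"dz":0,"ax":0,"ay":0,"az":0}

```text
t: 14.35
tcp_pos: [0.5198, 0.1021, 0.1117]
tool_rot: [-2.246, -2.196, 0.001]
contact_force: [-1.8, -2.3, -6.9]
grip_width: 0.162
grip_force: 40.0
```

>>> move_arm:
  commands:
    - {"dx":0,"dy":0,"dz":0,"ax":0,"ay":0,"az":0}
    - {"dx":0,"dy":0,"dz":0,"ax":0,"ay":0,"az":0}
    - {"dx":0,"dy":0,"dz":0,"ax":0,"ay":0,"az":0}
    - {"dx":0,"dy":0,"dz":0,"ax":0,"ay":0,"az":0}
  gripper: 50

```text
t: 14.75
tcp_pos: [0.5207, 0.1022, 0.1125]
tool_rot: [2.246, 2.196, 0.002]
contact_force: [-0.5, -0.6, -0.4]
grip_width: 0.452
grip_force: 0.0
```

>>> move_arm:
  commands:
    - {"dx":0,"dy":0,"dz":-20,"ax":0,"ay":0,"az":0}
    - {"dx":0,"dy":0,"dz":-35,"ax":0,"ay":0,"az":0}
    - {"dx":0,"dy":0,"dz":-40,"ax":0,"ay":0,"az":0}
    - {"dx":0,"dy":0,"dz":-33,"ax":0,"ay":0,"az":0}
    - {"dx":0,"dy":0,"dz":0,"ax":0,"ay":0,"az":0}
    - {"dx":0,"dy":0,"dz":0,"ax":0,"ay":0,"az":0}

```text
t: 15.35
tcp_pos: [0.5209, 0.1022, 0.2409]
tool_rot: [2.245, 2.195, 0.003]
contact_force: [0.0, 0.5, -0.9]
grip_width: 0.499
grip_force: 0.0
```

```bash
python3 - <<'E'
from h import *
s=bot.read_state(); print(s["t"],s["tcp_pos"],R.from_rotvec(s["tool_rot"]).as_matrix().round(3))
grab("wrist","w4"); grab("side","s4")
cv2.imwrite("pics/w4b.png",cv2.resize(cv2.imread("pics/w4.png"),(800,600),interpolation=cv2.INTER_CUBIC))
a=cv2.resize(cv2.imread("pics/s4.png")[150:290,160:290],None,fx=3,fy=3,interpolation=cv2.INTER_CUBIC)
b=cv2.resize(cv2.imread("pics/s0.png")[150:290,160:290],None,fx=3,fy=3,interpolation=cv2.INTER_CUBIC)
cv2.imwrite("pics/s4b.png",np.hstack([b,a]))
E
```

```text
15.35 [0.52086321 0.10219783 0.24089339] [[ 0.023  1.     0.003]
 [ 1.    -0.023  0.   ]
 [ 0.     0.003 -1.   ]]
```

View pics/w4b.png

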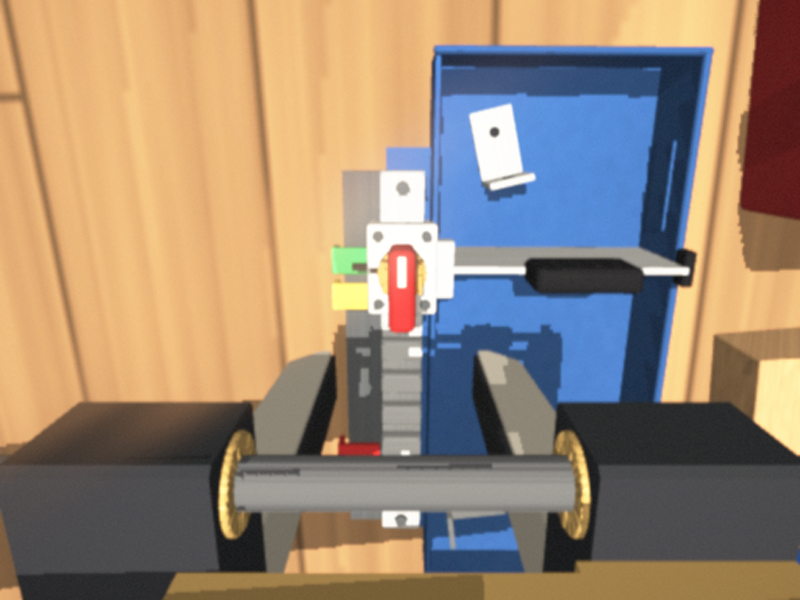

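View pics/s4b.png

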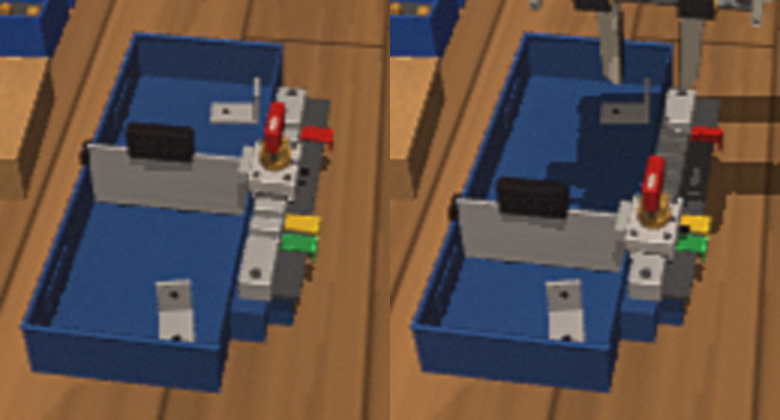

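The wrist view shows the pointer at (360,268) on the green tag's row, the knob back in line with the bar, and the brackets untouched. In the side comparison the knob stands as high above the saddle as it did at the start. While lowering, the pull stayed at about 7 N down to the home height, so the pin is in the notch and not on a tooth.

```bash
python3 -c "
from bench import bot
print(bot.job_done())"
```

```text
the job is handed in; nothing more can be done
None
```

I handed the job in at about 15.5 s of robot time: the divider is locked at the green tag (+75 mm notch) with the pin home and the knob turned back. Nothing else was disturbed that I could see, and no verdict came back.

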